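# Fit the long cover into the jigsaw piece case

## Task

Close the plywood jigsaw-piece case with the longer of the two covers lying on the table. The cover is longer than the opening: tilt it, pass its low end through the opening and in under the fixed top board at the end of the case nearer you, then lower the other end until the cover lies flat on the ledges inside, before you let go of it. Leave the short cover where it lies.

Things in the scene. Friction and masses are not known exactly. Their poses are not given: they have to be found in the camera images.
- cover_grip (a point): Long cover: loose plywood panel 180 (x) x 120 (y) x 6 mm, about 0.15 kg, flat on the table, with a bail handle in its middle: a crossbar 14 (x) x 70 (y) x 20 (z) mm on a post at each end, 46 mm between posts, 40 mm free under the bar. This point: centre of the bar, 56 mm above the middle of the panel's underside. z up out of the panel. Both ends are alike.
- seat (a point): Fixed plywood case, outside 224 (x) x 164 (y) mm, top 84 mm above the table, walls 10 mm. This point: centre of the inside (204 x 144 mm) at the ledges' top, 50 mm above the table. x runs from the top board's end (nearer the robot) to the bare end. Ledges all round, 25 mm wide at the sides, 15 at the ends. The panel belongs centred here, x along x either way, 12 mm play.
- board_edge (a point): The case's fixed top board, 6 mm thick, flush with the case's top, covers the 44 mm of the inside at the -x end, so the opening is 160 (x) x 144 (y) mm. This point: middle of the board's lower free edge, 58 mm to -x of the seat point and 28 mm above the ledges (the slot under the board is 28 mm high, 44 deep). Axes as the seat's.
- short_grip (a point): Short cover of another case, to be left alone: the same handle on a panel 110 (x) x 90 (y) x 6 mm, loose on the table on the other side of the case. This point: centre of its crossbar, 56 mm above the panel's underside.
There are look-alikes about, which are no part of the job. Leave any pink or yellow look-alike of the part that bears cover_grip alone.

How it is judged:
On the way:
1. the long cover lies in the case, at most 12 mm above its seat and within 10 degrees of flat, while still held (z of cover_grip in the frame of seat below 0.068 m and horizontal distance between cover_grip and seat below 0.03 m and angle between cover_grip's own z axis and vertical below 0.175 rad and contact force between the fingers and cover above 0.5 N), for 0.1 s.
At the end, for the whole second after the job is handed in: The long cover lies at rest flat on the ledges inside the case, one end under the top board: height within 8 mm, centre within 25 mm, tilt under 6 degrees, turned less than 11 degrees from the case, released (z of cover_grip in the frame of seat between 0.048 and 0.064 m and horizontal distance between cover_grip and seat below 0.025 m and angle between cover_grip's own z axis and vertical below 0.1 rad and angle between the x axis of cover_grip and the x axis of seat, either way round below 0.2 rad and linear speed of cover below 0.02 m/s); the robot touches nothing.
It fails at once if the short cover is moved by more than 30 mm (distance of short_grip from where it was at the start of the episode above 0.03 m).
It also fails if it takes over 40 s, if anything falls off the work surface, if the arm or the gripper's body presses on something with over 40 N, if the wrist force passes 120 N, or if a joint passes its speed limit or range.

## Robot

A 7-joint arm with a two-finger parallel gripper is mounted at the origin on the work surface. World frame = base frame: x ahead of the robot, y to its left, z up, the work surface at z = 0. Lengths are in m, angles in rad, forces in N, time in s.
With the tool pointing down it reaches from about 0.425 to 0.925 m from the base axis. Payload 6.8 kg.
Tool frame: the origin (TCP) lies on the front face of the gripper's body, between the roots of the fingers; the fingertips stand 73 mm ahead of it and the grasp point (between the pads) lies r.pinch_z ahead of it (r.pinch_z is the distance from the TCP to the grasp point, in m); z points along the fingers, y is the direction in which the jaws open and shut (so a half turn about z gives the same grasp; the last joint's range is limited). The gripper opens to 85 mm and grips with 20 to 120 N. Pads are 22 mm wide; open, the fingers measure 114 mm over their backs; the gripper's body (76 mm by 85 mm) begins 54 mm behind the grasp point. The pads swing forward as they close: fully open they stand 13 mm farther back than shut.
Start: joints at [-1.394, 0.477, 0.022, 1.555, -0.011, 1.109, -0.083], TCP at [0.19, 0.648, 0.304] pointing down, gripper open.
Joint ranges: [-2.96, 2.96], [-0.34, 2.1], [-1.41, 1.46], [0.24, 2.44], [-1.37, 4.51], [0.17, 1.92], [-2.96, 2.96]. Speed limits (rad/s): [2.39, 2.39, 3.14, 3.14, 3.14, 3.14, 3.14].

## Interface

Orientations are given as a rotation vector (axis times angle).
In Python, from bench import readout, grab_frame, r, search_frame, masks_of, tip_of gives the robot as it stands.
- The arm moves only by the tool step_arm, never from a script. Its argument "commands" is a list of rows, each a list of 7 numbers: the shift along the tool's x, y, z as a fraction of full scale, then the turn, a rotation vector about the tool's x, y, z as a fraction of full scale, then the gripper's target within -1 to 1 (shut at 1, half-way at 0, fully open at -1). In form: [[tx, ty, tz, ax, ay, az, hand], ...]. A call has exactly 10 rows; each row is the pose to reach, as a shift and turn from the pose measured when the call began, along the tool's axes at that moment, turning the shorter way round; what a row does not reach only later rows make up. Full scale, the value 1, is 500 mm for a shift and 360 degrees for a turn. A row lasts 1/8 s, in which the tool goes at most 62.5 mm and 10.7 degrees, less where a joint would pass 70% of its speed; a pose out of reach is approached as far as the arm can. A call with a number of a shift or a turn outside -1 to 1 is refused whole. A call with a gripper value outside its range is refused whole. The fingers move at their own pace and stop on an object; "newtons" is the grip in N (left out, the last holds). Time passes only in rows, so rows that repeat a pose let the fingers close, or fill a call up. It gives the time, the measured TCP pose, the force and the opening at its end, in the units of the state.
- readout.get_obs(): the state, without advancing time (a new reading comes with each control period).
- grab_frame(name): name is "scene" or "side" or "wrist"; returns a dict with "img" (480x640x3 uint8, red, green, blue), "K" (3x3 intrinsics, pixels), "world_to_cam" (4x4, takes a point from world to camera coordinates). Camera axes: x right, y down, z forward; pixel columns grow to the right and rows downward; lengths in m; the calibration is good to about 2 mm. A picture is of the moment at which its call begins. There is no depth.
- r.hand_in(): hands the job in, once; it reports no verdict.
Trained networks look in a picture, given as the dict that the camera call returned (one of the last four; its "shot" number tells which), for a name from the list of things; names that differ only in an ending like _2 or _b are one class to them, and where a whole thing is asked for, a point or a joint stands for the part that bears it (a point fixed in the world has none). Each returns a list of dicts, best first, with "p" (0 to 1); they miss things now and then, are a little off and sometimes report something else, mostly with a low value. They report only what shows in the picture. A call takes as long as a camera call. They do not tell look-alikes from the thing itself.
- search_frame(thing, picture): "extent" ([centre column, centre row, width, height] in pixels, round what is visible of it).
- masks_of(thing, picture): "pixels" (480x640 bool, what is visible of it) and "extent" ([centre column, centre row, width, height] in pixels, round what is visible of it).
- tip_of(thing, picture): "point" ([column, row] in pixels: a listed point, or the origin of a listed thing).
The state is a dict: "clock": time; "joints": joint angles; "qvel": joint speeds; "tau": joint torques, N m; "tcp_pos": TCP position; "orientation": TCP orientation; "contact_force": force on the tool from outside, world axes, zero at the start; "moment": the same for the moment, N m; "grip_width": finger opening in m.
Only numpy, scipy, OpenCV 4.12 (cv2) and the standard library are available. Lean on these libraries where they do the work, as an engineer would, in place of code of your own. Each camera call takes 0.05 s, during which the arm holds its last target. There are 200 camera calls.

## Working session

There is one attempt and no reset: what is moved stays moved. The work goes in short steps, Python scripts to look and compute and a tool call to move; the robot and the scene stay as the last step left them, time stands still between calls to the robot, and variables do not carry over. Pictures are saved under pics/ and viewed, about 8 in all and at most 12, crops included, and the job is handed in when it is done.

Besides the shell and the picture viewer there is one more tool, called after "Call:" in YAML: its name, and indented under it one key for each argument. step_arm: Moves the arm, as the interface text tells. Its arguments: {"type":"object","properties":{"commands":{"type":"array"},"newtons":{"type":"number"}},"required":["commands"]}

```bash
mkdir -p pics; ls
python3 - <<'E'
from bench import *
import cv2,numpy as np
print(readout.get_obs(), r.pinch_z)
fr={n:grab_frame(n) for n in("scene","side")}
for n,f in fr.items():
    im=f["img"][:,:,::-1].copy()
    C=np.linalg.inv(f["world_to_cam"]);print(n,C[:3,3].round(3),C[:3,2].round(2))
    for t,c in(("cover_grip",(0,0,255)),("seat",(255,0,0)),("board_edge",(0,255,0)),("short_grip",(255,0,255))):
        for d in tip_of(t,f)[:4]:
            print(n,t,np.round(d["point"],1),round(d["p"],2)); cv2.drawMarker(im,tuple(int(v) for v in d["point"]),c,0,12,1)
    cv2.imwrite(f"pics/{n}0.png",im)
E
```

```text
pics
{'clock': 0.0, 'joints': array([-1.3941053 ,  0.4777861 ,  0.02232867,  1.55646978, -0.01152326,
        1.10930283, -0.0831314 ]), 'qvel': array([ 0.00121361,  0.00072517, -0.00210743,  0.00114462,  0.00138356,
        0.0005621 ,  0.00133822]), 'tau': array([-2.63497677e-04, -5.96465492e+01,  1.60802275e+00, -2.81196839e+01,
        1.25496447e-02,  9.39669320e-03, -9.92920860e-06]), 'tcp_pos': array([0.18950818, 0.64736127, 0.30292703]), 'orientation': array([-4.45833255e-01, -3.10964336e+00,  2.87791261e-03]), 'contact_force': array([-0.26171177, -1.51655497, -0.82078909]), 'moment': array([ 0.02967525, -0.0158757 ,  0.04379679]), 'grip_width': 0.08533923726592724} 0.0539
scene [ 1.117 -0.33   0.964] [-0.49  0.38 -0.78]
scene cover_grip [460.3 159.9] 0.98
scene cover_grip [384. 206.] 0.94
scene cover_grip [410.7 308.9] 0.89
scene cover_grip [344.6 140.1] 0.81
scene seat [295.  248.8] 0.66
scene board_edge [280.7 227.2] 0.89
scene short_grip [164.3 326.8] 0.8
side [ 0.416 -0.833  0.858] [ 0.13  0.77 -0.63]
side cover_grip [290.3 159.5] 0.96
side cover_grip [300.5 206.4] 0.65
side cover_grip [210.1 195.1] 0.65
side cover_grip [400.2 237.3] 0.61
side seat [295.7 264.8] 0.95
side board_edge [275.8 258.4] 0.72
side short_grip [324.4 381.9] 0.72
```

View pics/scene0.png

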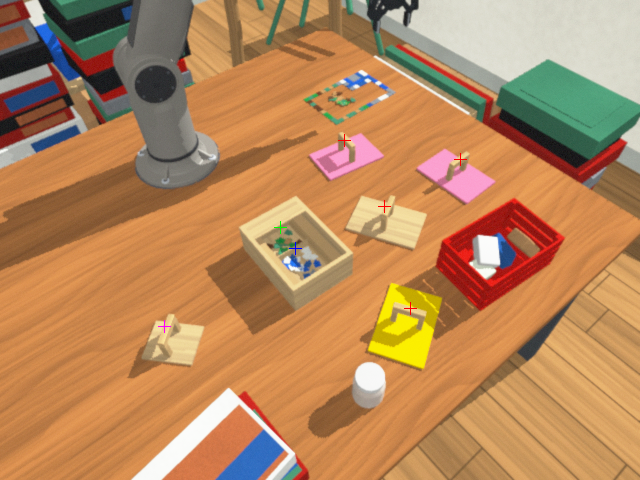

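View pics/side0.png

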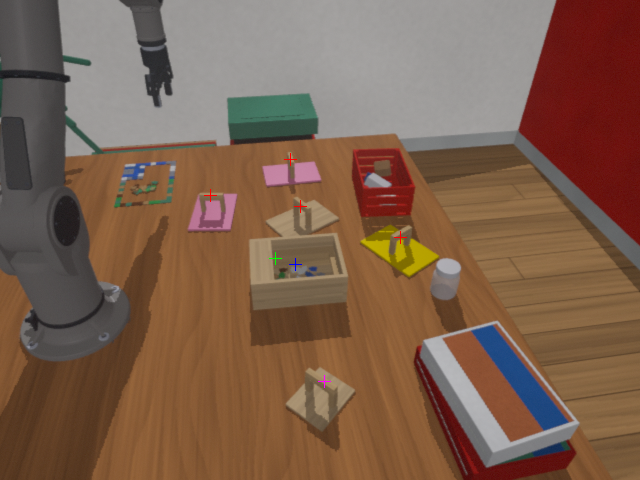

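The plywood long cover is at scene (384,206) / side (300,206), beyond the case. The pink and yellow ones are decoys, and the short cover is at scene (164,327). The case is at scene (295,249), with its board at the end nearer the robot. Next I fit poses.

```bash
cat > h.py <<'E'
from bench import *
import cv2,numpy as np
from scipy.optimize import minimize, least_squares
def proj(f,P):
    P=np.atleast_2d(P);c=P@f["world_to_cam"][:3,:3].T+f["world_to_cam"][:3,3];u=c@f["K"].T
    return u[:,:2]/u[:,2:]
def tri(fs,ps):
    g=lambda X:np.concatenate([proj(f,X)[0]-p for f,p in zip(fs,ps)])
    s=least_squares(g,[.6,0,.05]);return s.x,np.abs(s.fun).max()
def box(cx,cy,z0,z1,lx,ly):
    return np.array([[cx+a*lx/2,cy+b*ly/2,z] for a in(-1,1) for b in(-1,1) for z in(z0,z1)])
COVER=[box(0,0,0,.006,.18,.12),box(0,0,.046,.066,.014,.07),box(0,.029,0,.066,.014,.012),box(0,-.029,0,.066,.014,.012)]
CASE=[box(0,0,0,.084,.224,.164)]
def sil(f,boxes,x,y,a):
    R=np.array([[np.cos(a),-np.sin(a),0],[np.sin(a),np.cos(a),0],[0,0,1]]);m=np.zeros((480*4,640*4),np.uint8)
    for b in boxes: cv2.fillConvexPoly(m,cv2.convexHull((proj(f,b@R.T+[x,y,0])*4+1.5).round().astype(np.int32)),1)
    return m
def fit(fs,ms,boxes,x0):
    M=[cv2.resize(m.astype(np.uint8),None,fx=4,fy=4,interpolation=0) for m in ms]
    def c(p):
        t=0
        for f,m in zip(fs,M):
            s=sil(f,boxes,*p);t+=1-(s&m).sum()/(s|m).sum()
        return t/len(fs)
    best=None
    for a in np.arange(0,np.pi,np.pi/8):
        s=minimize(c,[x0[0],x0[1],a],method="Nelder-Mead",options=dict(initial_simplex=[[x0[0],x0[1],a],[x0[0]+.02,x0[1],a],[x0[0],x0[1]+.02,a],[x0[0],x0[1],a+.2]],xatol=1e-4,fatol=1e-4,maxiter=70))
        if best is None or s.fun<best.fun: best=s
    return best.x,best.fun
E
python3 - <<'E'
from h import *
F=[grab_frame("scene"),grab_frame("side")]
print("cover",tri(F,[[384,206],[300.5,206.4]]),"seat",tri(F,[[295,248.8],[295.7,264.8]]),"edge",tri(F,[[280.7,227.2],[275.8,258.4]]),"short",tri(F,[[164.3,326.8],[324.4,381.9]]))
ms=[]
for f,p in zip(F,[(384,225),(302,220)]):
    L=masks_of("cover_grip",f); print([np.round(d["extent"]).tolist()+[round(d["p"],2)] for d in L])
    ms.append(min(L,key=lambda d:np.hypot(d["extent"][0]-p[0],d["extent"][1]-p[1]))["pixels"])
x,_=tri(F,[[384,206],[300.5,206.4]]);print(fit(F,ms,COVER,x))
# case: colour grabcut
sx,_=tri(F,[[295,248.8],[295.7,264.8]]); cm=[]
for n,f in zip(("scene","side"),F):
    L=masks_of("seat",f); print("seat masks",[(d["extent"],d["p"]) for d in L])
    m=np.full((480,640),2,np.uint8)*0; c=proj(f,sx)[0]
    cv2.circle(m,tuple(int(v) for v in c),80,2,-1)
    for a in (0,):
        g=np.full((480,640),0,np.uint8); s=sil(f,CASE,sx[0],sx[1],0)[::4,::4]
        g[cv2.dilate(s,np.ones((25,25)))>0]=2; g[s>0]=3; g[cv2.erode(s,np.ones((25,25)))>0]=1
    oth=cv2.dilate(ms[len(cm)].astype(np.uint8),np.ones((5,5)));g[oth>0]=0
    cv2.grabCut(f["img"][:,:,::-1].copy(),g,None,np.zeros((1,65)),np.zeros((1,65)),6,cv2.GC_INIT_WITH_MASK)
    cm.append((g&1)>0)
q=fit(F,cm,CASE,sx);print("case",q)
p=fit(F,ms,COVER,x)
out=[]
for f,a,b in zip(F,ms,cm):
    im=cv2.resize(f["img"][:,:,::-1],None,fx=4,fy=4)
    for bx,pp in((COVER,p),(CASE,q)):
        cs,_=cv2.findContours(sil(f,bx,*pp[0]),0,1);cv2.drawContours(im,cs,-1,(0,0,255),2)
    for m in(a,b):
        cs,_=cv2.findContours(cv2.resize(m.astype(np.uint8),None,fx=4,fy=4,interpolation=0),0,1);cv2.drawContours(im,cs,-1,(255,0,0),1)
    c=(proj(f,sx)[0]*4+[100,-40]).astype(int);out.append(cv2.resize(im[c[1]-400:c[1]+400,c[0]-400:c[0]+400],(400,400)))
cv2.imwrite("pics/fit.png",np.hstack(out))
E
```

```text
cover (array([0.56019522, 0.28800542, 0.05929185]), np.float64(0.4836280552053438)) seat (array([0.51779128, 0.04416387, 0.05422201]), np.float64(1.4307365221391137)) edge (array([0.46856495, 0.04166351, 0.08648657]), np.float64(0.5226552989941808)) short (array([ 0.52296404, -0.29583522,  0.06659344]), np.float64(2.769574147762569))
[[345.0, 154.0, 75.0, 46.0, 0.96], [456.0, 177.0, 77.0, 55.0, 0.86], [384.0, 220.0, 83.0, 53.0, 0.75], [406.0, 325.0, 73.0, 84.0, 0.73], [297.0, 252.0, 112.0, 113.0, 0.45]]
[[215.0, 211.0, 49.0, 39.0, 0.92], [293.0, 169.0, 56.0, 34.0, 0.88], [302.0, 218.0, 77.0, 40.0, 0.82], [402.0, 253.0, 76.0, 50.0, 0.81], [300.0, 271.0, 97.0, 79.0, 0.65]]
(array([0.56603411, 0.2972751 , 0.49804775]), np.float64(0.05653028250595227))
seat masks [([295.6, 254.9, 113.3, 115.1], 0.6)]
seat masks [([299.7, 272.2, 96.2, 75.7], 0.83)]
case (array([0.51671702, 0.04472665, 3.10887109]), np.float64(0.017834041354768015))
```

View pics/fit.png

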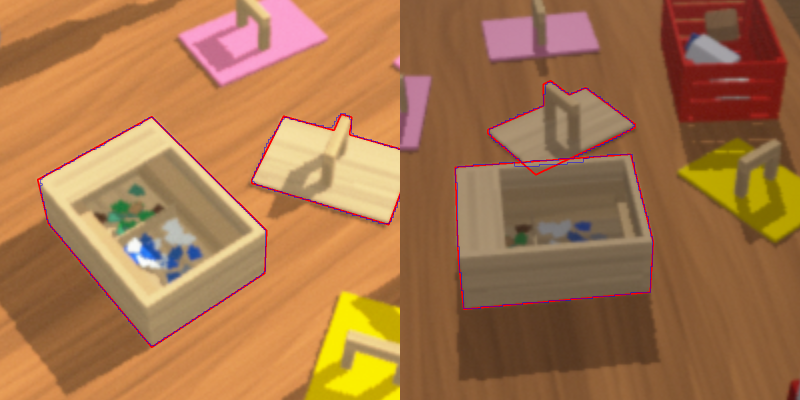

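Both fits hug the outlines. The cover's near corner is hidden by the case in the side view, so I refit it with that area masked out, then plan the approach.

```bash
cat >> h.py <<'E'
from scipy.spatial.transform import Rotation as Ro
CX=np.array([0.5167,0.0447]);CA=-0.0327
def toolR(yaw,tilt=0):
    # tool z down, tool y along yaw dir (panel x); tilt raises +x end of panel
    x=np.array([np.cos(yaw),np.sin(yaw),0]);y=np.array([-x[1],x[0],0]);z=np.array([0,0,1.])
    t=Ro.from_rotvec(-tilt*y).as_matrix()
    return t@np.column_stack([y,x,-z])   # tool x = panel y, tool y = panel x, z=-up
def row(p,R):
    "fractions from measured pose to TCP pose p,R"
    o=readout.get_obs();R0=Ro.from_rotvec(o["orientation"]).as_matrix()
    t=R0.T@(np.asarray(p)-o["tcp_pos"])/.5;w=Ro.from_matrix(R0.T@R).as_rotvec()/(2*np.pi)
    return np.round(np.r_[t,w],4).tolist()
def grip(bar,R): return np.asarray(bar)-R[:,2]*r.pinch_z
def seat_bar(xl,zl,th):
    "bar centre (world) for panel with low underside end at (xl,zl) in seat coords, tilt th"
    u=np.array([np.cos(th),np.sin(th)]);n=np.array([-u[1],u[0]])
    q=np.array([xl,zl])+.09*u+.056*n
    return np.r_[CX+q[0]*np.array([np.cos(CA),np.sin(CA)]),.05+q[1]]
E
python3 - <<'E'
from h import *
F=[grab_frame("scene"),grab_frame("side")];ms=[]
for f,p in zip(F,[(384,220),(302,218)]):
    L=masks_of("cover_grip",f)
    ms.append(min(L,key=lambda d:np.hypot(d["extent"][0]-p[0],d["extent"][1]-p[1]))["pixels"])
# occluder: only scene for all + side minus case
import h
cs=[sil(f,CASE,*CX,CA) for f in F]
o=h.sil
h.sil=lambda f,b,x,y,a:o(f,b,x,y,a)&(1-cs[0 if f is F[0] else 1])
for k in([0,1],[0],[1]): print(k,h.fit([F[i] for i in k],[ms[i] for i in k],COVER,[.56,.29]))
E
```

```text
[0, 1] (array([0.56544188, 0.29804808, 0.49744748]), np.float64(0.5300324090745409))
[0] (array([0.56, 0.29, 0.  ]), np.float64(1.0))
[1] (array([0.56544188, 0.29804808, 0.49744748]), np.float64(0.06006481814908171))
```

Run:
```python
from h import *
R=toolR(.4975);print(row(grip([.5655,.297,.18],R),R))
```

```text
[-0.9186, -0.4622, 0.14, 0.0, -0.0, 0.1255]
```

Call:
step_arm:
  commands:
    - [-0.11,-0.055,0,0,0,0.015,-1]
    - [-0.22,-0.11,0,0,0,0.03,-1]
    - [-0.33,-0.165,0,0,0,0.045,-1]
    - [-0.44,-0.22,0.02,0,0,0.06,-1]
    - [-0.55,-0.275,0.05,0,0,0.075,-1]
    - [-0.66,-0.33,0.08,0,0,0.09,-1]
    - [-0.77,-0.385,0.11,0,0,0.105,-1]
    - [-0.88,-0.44,0.13,0,0,0.12,-1]
    - [-0.9186,-0.4622,0.14,0,0,0.1255,-1]
    - [-0.9186,-0.4622,0.14,0,0,0.1255,-1]
  newtons: 50

```text
clock: 2.25
tcp_pos: [0.5665, 0.2951, 0.2335]
orientation: [1.611, 2.697, -0.001]
contact_force: [-0.6, 1.1, -0.6]
grip_width: 0.0856
```

Run:
```python
from h import *
f=grab_frame("wrist");im=f["img"][:,:,::-1].copy()
o=readout.get_obs();print(o["joints"].round(3),o["tcp_pos"].round(4))
for d in masks_of("cover_grip",f): print(d["extent"],d["p"]); m=d["pixels"]
for d in tip_of("cover_grip",f): print(d["point"],d["p"])
L=masks_of("cover_grip",f)
if L: print(fit([f],[L[0]["pixels"]],COVER,[.565,.297]))
for p in ((.5655,.297,.4975),(.560,.288,.4975)):
    cs,_=cv2.findContours(sil(f,COVER,*p)[::4,::4].copy(),0,1);cv2.drawContours(im,cs,-1,(0,0,255) if p[0]>.562 else (255,0,0),1)
cv2.imwrite("pics/w1.png",im)
```

```text
[-0.8    0.5    0.3    1.729 -0.177  0.94   0.067] [0.5652 0.2975 0.2337]
[534.5, 20.7, 99.1, 41.4] 0.84
[411.8, 407.4, 56.4, 56.9] 0.81
[320.4, 214.5, 218.2, 139.0] 0.7
[71.9, 57.0, 139.1, 109.9] 0.58
[319.1, 233.3] 0.68
(array([0.565, 0.297, 0.   ]), np.float64(1.0))
```

View pics/w1.png

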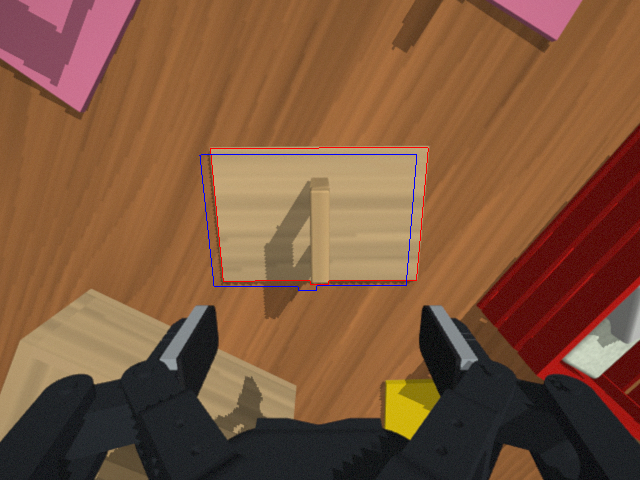

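The red outline (0.5655, 0.297, yaw 0.4975) matches the panel and handle; the bar spans (320,180)-(320,283). Descend and grip.

Run:
```python
from h import *
R=toolR(.4975);print(row(grip([.5655,.297,.056],R),R))
```

```text
[-0.0061, -0.0, 0.2485, 0.0, -0.0003, 0.0006]
```

Call:
step_arm:
  commands:
    - [-0.003,0,0.06,0,0,0,-1]
    - [-0.006,0,0.12,0,0,0,-1]
    - [-0.006,0,0.18,0,0,0,-1]
    - [-0.006,0,0.23,0,0,0,-1]
    - [-0.006,0,0.2485,0,0,0,-1]
    - [-0.006,0,0.2485,0,0,0,-1]
    - [-0.006,0,0.2485,0,0,0,1]
    - [-0.006,0,0.2485,0,0,0,1]
    - [-0.006,0,0.2485,0,0,0,1]
    - [-0.006,0,0.2485,0,0,0,1]
  newtons: 60

```text
clock: 3.7
tcp_pos: [0.5657, 0.2971, 0.1104]
orientation: [-1.6, -2.702, -0.002]
contact_force: [-7.2, -4.4, 13.9]
grip_width: 0.0129
```

Run:
```python
from h import *
o=readout.get_obs();print(o["tcp_pos"],o["grip_width"],o["contact_force"])
th=np.radians(16);R=toolR(CA,th)
for xl,zl in((.04,.1),(-.02,.06)): print(seat_bar(xl,zl,th))
u=np.array([np.cos(th),np.sin(th)])
p0=np.array([-.096,.004])
pre=p0+.16*u;print(pre,seat_bar(*pre,th),grip(seat_bar(*pre,th),R))
```

```text
[0.56565138 0.29712483 0.11035861] 0.012857296639416559 [-7.21041455 -4.39441864 13.91705096]
[0.62771848 0.0410684  0.22863802]
[0.56775055 0.04303005 0.18863802]
[0.05780187 0.04810198] [0.64551083 0.04048638 0.17673999] [0.63066192 0.04097212 0.228552  ]
```

Run:
```python
from h import *
th=np.radians(16);R=toolR(CA,th);u=np.array([np.cos(th),np.sin(th)])
pre=np.array([-.096,.004])+.16*u
print(row(grip(seat_bar(*pre,th)+[0,0,.05],R),R))
```

```text
[-0.5112, -0.132, -0.3374, -0.0433, -0.0122, 0.0844]
```

Call:
step_arm:
  commands:
    - [0,0,-0.06,0,0,0,1]
    - [0,0,-0.17,0,0,0,1]
    - [0,0,-0.28,0,0,0,1]
    - [-0.06,-0.015,-0.3374,-0.005,-0.0014,0.01,1]
    - [-0.16,-0.041,-0.3374,-0.0136,-0.0038,0.0264,1]
    - [-0.26,-0.067,-0.3374,-0.022,-0.0062,0.043,1]
    - [-0.36,-0.093,-0.3374,-0.0305,-0.0086,0.0594,1]
    - [-0.45,-0.116,-0.3374,-0.038,-0.0107,0.0743,1]
    - [-0.5112,-0.132,-0.3374,-0.0433,-0.0122,0.0844,1]
    - [-0.5112,-0.132,-0.3374,-0.0433,-0.0122,0.0844,1]

```text
clock: 4.95
tcp_pos: [0.6302, 0.0372, 0.2785]
orientation: [2.108, 2.029, 0.283]
contact_force: [-0.2, 0.5, -1.3]
grip_width: 0.0129
```

Run:
```python
from h import *
import h
th=np.radians(16);R=toolR(CA,th);u=np.array([np.cos(th),np.sin(th)])
o=readout.get_obs();print(o["joints"].round(3),o["tcp_pos"].round(4),o["contact_force"].round(1),o["grip_width"])
pre=np.array([-.096,.004])+.16*u
print(row(grip(seat_bar(*pre,th)+[0,0,.05],R),R))
# overlay expected cover from tool pose
o=readout.get_obs();Rt=Ro.from_rotvec(o["orientation"]).as_matrix();Rc=np.column_stack([Rt[:,1],Rt[:,0],-Rt[:,2]])
bar=o["tcp_pos"]+Rt[:,2]*r.pinch_z
out=[]
for n in("scene","side"):
    f=grab_frame(n);im=cv2.resize(f["img"][:,:,::-1],None,fx=3,fy=3)
    for b in COVER[:2]:
        P=(b-[0,0,.056])@Rc.T+bar;cv2.polylines(im,[cv2.convexHull((proj(f,P)*3+1).astype(np.int32))],True,(0,0,255),1)
    cs,_=cv2.findContours(cv2.resize(sil(f,CASE,*CX,CA),(1920,1440),interpolation=0),0,1);cv2.drawContours(im,cs,-1,(255,0,0),1)
    c=(proj(f,bar)[0]*3).astype(int);c=np.clip(c,300,[1619,1139]);out.append(cv2.resize(im[c[1]-300:c[1]+300,c[0]-300:c[0]+300],(400,400)))
cv2.imwrite("pics/pre.png",np.hstack(out))
```

```text
[-0.587  0.357  0.51   1.894 -0.202  0.666 -0.024] [0.6302 0.0372 0.2785] [-0.2  0.5 -1.3] 0.012898758818639595
[0.0075, 0.0006, 0.0001, -0.0001, 0.0004, -0.0008]
```

View pics/pre.png

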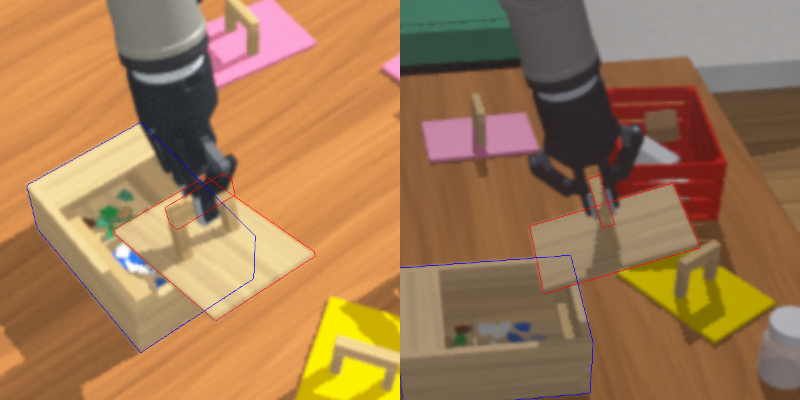

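The held cover matches its predicted outline in both views. Next: down, then slide in along the panel's own line.

Run:
```python
from h import *
th=np.radians(16);R=toolR(CA,th);u=np.array([np.cos(th),np.sin(th)])
for s in (.16,.13,.1,.06,.0):
    pre=np.array([-.096,.004])+s*u
    print(s,row(grip(seat_bar(*pre,th),R),R))
```

```text
0.16 [-0.0005, -0.0268, 0.096, -0.0002, -0.0, 0.0001]
0.13 [-0.0005, -0.0868, 0.096, -0.0002, -0.0, 0.0001]
0.1 [-0.0005, -0.1468, 0.0961, -0.0002, -0.0, 0.0001]
0.06 [-0.0004, -0.2268, 0.0962, -0.0002, -0.0, 0.0001]
0.0 [-0.0004, -0.3468, 0.0963, -0.0002, -0.0, 0.0001]
```

Call:
step_arm:
  commands:
    - [0,-0.0268,0.05,0,0,0,1]
    - [0,-0.0268,0.096,0,0,0,1]
    - [0,-0.05,0.096,0,0,0,1]
    - [0,-0.09,0.096,0,0,0,1]
    - [0,-0.13,0.096,0,0,0,1]
    - [0,-0.17,0.096,0,0,0,1]
    - [0,-0.2,0.096,0,0,0,1]
    - [0,-0.22,0.096,0,0,0,1]
    - [0,-0.2268,0.096,0,0,0,1]
    - [0,-0.2268,0.096,0,0,0,1]

```text
clock: 6.3
tcp_pos: [0.5349, 0.0445, 0.2013]
orientation: [2.103, 2.037, 0.286]
contact_force: [0.4, -0.3, -1.1]
grip_width: 0.013
```

Run:
```python
from h import *
th=np.radians(16);R=toolR(CA,th);u=np.array([np.cos(th),np.sin(th)])
o=readout.get_obs();print(o["joints"].round(3),o["tcp_pos"].round(4),o["contact_force"].round(1),o["grip_width"])
for s in (.06,0): print(s,row(grip(seat_bar(*(np.array([-.096,.004])+s*u),th),R),R))
Rt=Ro.from_rotvec(o["orientation"]).as_matrix();Rc=np.column_stack([Rt[:,1],Rt[:,0],-Rt[:,2]])
bar=o["tcp_pos"]+Rt[:,2]*r.pinch_z
out=[]
for n in("scene","side"):
    f=grab_frame(n);im=cv2.resize(f["img"][:,:,::-1],None,fx=3,fy=3)
    for b in COVER[:2]:
        P=(b-[0,0,.056])@Rc.T+bar;cv2.polylines(im,[cv2.convexHull((proj(f,P)*3+1).astype(np.int32))],True,(0,0,255),1)
    c=(proj(f,bar)[0]*3).astype(int);c=np.clip(c,300,[1619,1139]);out.append(cv2.resize(im[c[1]-300:c[1]+300,c[0]-300:c[0]+300],(400,400)))
cv2.imwrite("pics/mid.png",np.hstack(out))
```

```text
[-0.647  0.319  0.492  2.168 -0.211  0.425 -0.048] [0.5349 0.0445 0.2013] [ 0.4 -0.3 -1.1] 0.013029887338449711
0.06 [-0.0008, -0.0007, 0.0005, -0.0001, -0.0001, 0.0001]
0 [-0.0007, -0.1207, 0.0005, -0.0001, -0.0001, 0.0001]
```

View pics/mid.png

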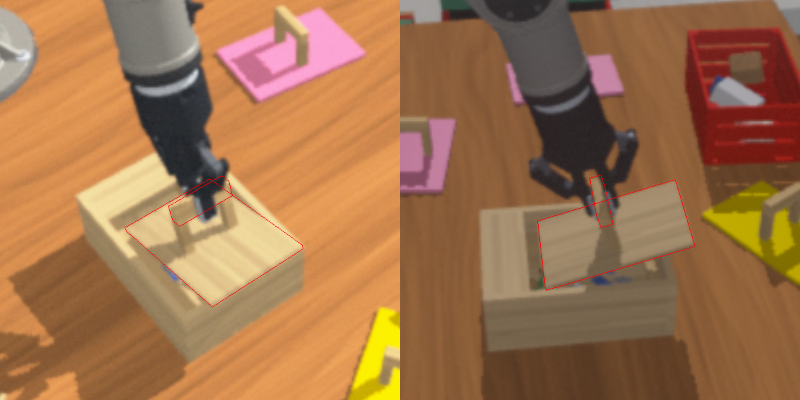

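Clear on all sides, with forces near zero. Slide the rest of the way slowly.

Call:
step_arm:
  commands:
    - [-0.0007,-0.02,0,0,0,0,1]
    - [-0.0007,-0.04,0,0,0,0,1]
    - [-0.0007,-0.06,0,0,0,0,1]
    - [-0.0007,-0.075,0,0,0,0,1]
    - [-0.0007,-0.09,0,0,0,0,1]
    - [-0.0007,-0.1,0,0,0,0,1]
    - [-0.0007,-0.108,0,0,0,0,1]
    - [-0.0007,-0.112,0,0,0,0,1]
    - [-0.0007,-0.112,0,0,0,0,1]
    - [-0.0007,-0.112,0,0,0,0,1]

```text
clock: 7.65
tcp_pos: [0.4816, 0.0458, 0.186]
orientation: [2.103, 2.036, 0.286]
contact_force: [-0.2, 0.2, -1.7]
grip_width: 0.0134
```

Run:
```python
from h import *
o=readout.get_obs();print(o["joints"].round(3),o["tcp_pos"].round(4),o["contact_force"].round(1),o["grip_width"])
for a,xl,zl in ((16,-.092,.005),(12,-.092,.004),(8,-.091,.003),(4,-.0905,.0025),(0,-.09,.002),(0,-.09,-.001)):
    th=np.radians(a);R=toolR(CA,th);print(a,row(grip(seat_bar(xl,zl,th),R),R))
```

```text
[-0.715  0.268  0.518  2.294 -0.177  0.347 -0.104] [0.4816 0.0458 0.186 ] [-0.2  0.2 -1.7] 0.013357290251551971
16 [0.0001, -0.0016, 0.0007, 0.0, -0.0, 0.0001]
12 [0.0001, 0.0127, 0.0157, 0.0111, -0.0, 0.0001]
8 [0.0001, 0.0281, 0.0323, 0.0222, -0.0, 0.0001]
4 [0.0001, 0.0417, 0.0486, 0.0334, -0.0, 0.0001]
0 [0.0001, 0.0542, 0.0657, 0.0445, -0.0, 0.0001]
0 [0.0001, 0.0525, 0.0715, 0.0445, -0.0, 0.0001]
```

Call:
step_arm:
  commands:
    - [0,0.006,0.008,0.0055,0,0,1]
    - [0,0.0127,0.0157,0.0111,0,0,1]
    - [0,0.0204,0.024,0.0167,0,0,1]
    - [0,0.0281,0.0323,0.0222,0,0,1]
    - [0,0.035,0.0405,0.0278,0,0,1]
    - [0,0.0417,0.0486,0.0334,0,0,1]
    - [0,0.048,0.057,0.039,0,0,1]
    - [0,0.0542,0.0657,0.0445,0,0,1]
    - [0,0.0535,0.068,0.0445,0,0,1]
    - [0,0.0535,0.068,0.0445,0,0,1]

```text
clock: 8.9
tcp_pos: [0.5165, 0.0446, 0.1606]
orientation: [2.257, 2.185, 0.0]
contact_force: [-0.4, -0.4, -0.0]
grip_width: 0.0129
```

Run:
```python
from h import *
o=readout.get_obs();print(o["tcp_pos"].round(4),o["contact_force"].round(1),o["grip_width"])
R=toolR(CA,0);print(row(grip(seat_bar(-.09,0,0),R),R))
Rt=Ro.from_rotvec(o["orientation"]).as_matrix();Rc=np.column_stack([Rt[:,1],Rt[:,0],-Rt[:,2]])
bar=o["tcp_pos"]+Rt[:,2]*r.pinch_z;print(bar,seat_bar(-.09,0,0))
out=[]
for n in("scene","side"):
    f=grab_frame(n);im=cv2.resize(f["img"][:,:,::-1],None,fx=3,fy=3)
    c=(proj(f,bar)[0]*3).astype(int);c=np.clip(c,300,[1619,1139]);out.append(cv2.resize(im[c[1]-200:c[1]+300,c[0]-250:c[0]+250],(400,400)))
cv2.imwrite("pics/low.png",np.hstack(out))
```

```text
[0.5165 0.0446 0.1606] [-0.4 -0.4 -0. ] 0.01288004445643994
[0.0003, 0.0004, 0.0014, 0.0, 0.0, 0.0]
[0.51649386 0.04456567 0.10670434] [0.5167 0.0447 0.106 ]
```

View pics/low.png

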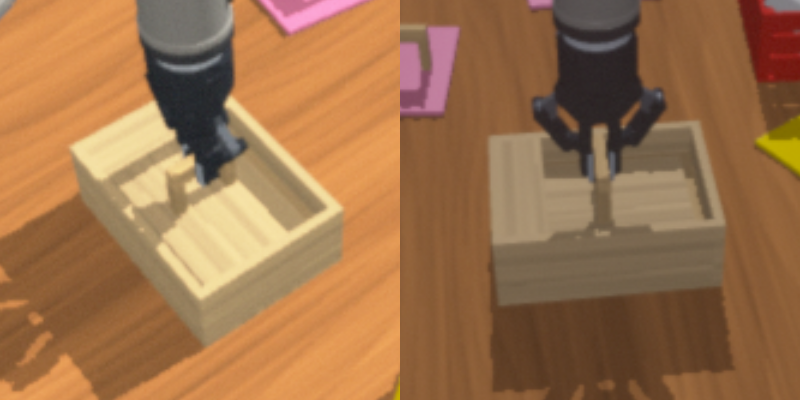

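The cover lies flat inside with one end under the board, at seat height within about 1 mm. Press slightly, release, rise.

Call:
step_arm:
  commands:
    - [0,0,0.002,0,0,0,1]
    - [0,0,0.003,0,0,0,1]
    - [0,0,0.003,0,0,0,1]
    - [0,0,0.002,0,0,0,0]
    - [0,0,0.002,0,0,0,0]
    - [0,0,0.002,0,0,0,0]
    - [0,0,0.002,0,0,0,0]
    - [0,0,-0.05,0,0,0,0]
    - [0,0,-0.15,0,0,0,0]
    - [0,0,-0.25,0,0,0,0]

```text
clock: 10.25
tcp_pos: [0.516, 0.0445, 0.2869]
orientation: [-2.257, -2.185, 0.002]
contact_force: [0.1, 1.1, -0.4]
grip_width: 0.0428
```

Call:
step_arm:
  commands:
    - [0,0,-0.02,0,0,0,0]
    - [0,0,-0.04,0,0,0,0]
    - [0,0,-0.04,0,0,0,0]
    - [0,0,-0.04,0,0,0,0]
    - [0,0,-0.04,0,0,0,0]
    - [0,0,-0.04,0,0,0,0]
    - [0,0,-0.04,0,0,0,0]
    - [0,0,-0.04,0,0,0,0]
    - [0,0,-0.04,0,0,0,0]
    - [0,0,-0.04,0,0,0,0]

```text
clock: 11.5
tcp_pos: [0.5161, 0.0445, 0.3069]
orientation: [-2.257, -2.185, 0.001]
contact_force: [-0.3, 0.3, -0.9]
grip_width: 0.0427
```

Run:
```python
from h import *
o=readout.get_obs();print(o["clock"],o["tcp_pos"].round(4),o["contact_force"].round(1),o["grip_width"])
bar=seat_bar(-.09,0,0);out=[];x=np.array([np.cos(CA),np.sin(CA),0]);R=np.column_stack([x,[-x[1],x[0],0],[0,0,1]])
for n in("scene","wrist"):
    f=grab_frame(n);k=3 if n=="scene" else 1;im=cv2.resize(f["img"][:,:,::-1],None,fx=k,fy=k)
    for b in COVER[:2]:
        cv2.polylines(im,[cv2.convexHull((proj(f,(b-[0,0,.056])@R.T+bar)*k+k//2).astype(np.int32))],True,(0,0,255),1)
    if k==3:
        c=(proj(f,bar)[0]*3).astype(int);im=im[c[1]-200:c[1]+300,c[0]-250:c[0]+250]
    out.append(cv2.resize(im,(400,400) if k==3 else (400,300)))
out[1]=cv2.copyMakeBorder(out[1],0,100,0,0,0)
cv2.imwrite("pics/end.png",np.hstack(out))
```

```text
11.5 [0.5161 0.0445 0.3069] [-0.3  0.3 -0.9] 0.04274461817585426
```

View pics/end.png

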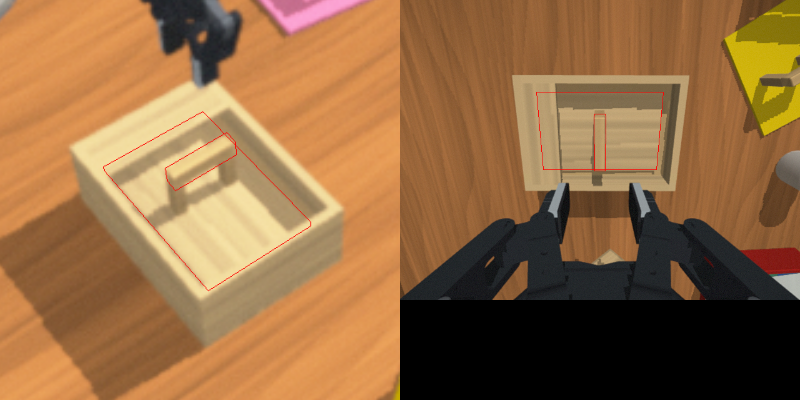

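The bar overlay matches in both views. The panel's edges are blurred by shadow, so one unmarked zoom and a numeric check.

Run:
```python
from h import *
F={n:grab_frame(n) for n in("scene","side","wrist")};bar=seat_bar(-.09,0,0);fs=[];ps=[]
for n,f in F.items():
    e=proj(f,bar)[0];L=[d for d in tip_of("cover_grip",f) if np.hypot(*(np.array(d["point"])-e))<25]
    print(n,e.round(1),[(np.round(d["point"],1),round(d["p"],2)) for d in L])
    if L: fs.append(f);ps.append(np.array(L[0]["point"]))
if len(fs)>1: print(tri(fs,ps),bar)
im=F["wrist"]["img"][:,:,::-1][100:320,160:480]
cv2.imwrite("pics/z.png",cv2.resize(im,None,fx=2.5,fy=2.5,interpolation=2))
```

```text
scene [293.6 233. ] [(array([292.6, 231.6]), 0.92)]
side [295.8 249.8] [(array([294.3, 252.4]), 0.7)]
wrist [320.2 228.4] [(array([318.7, 230. ]), 0.86)]
(array([0.51490527, 0.04295288, 0.1044429 ]), np.float64(1.7305977110699189)) [0.5167 0.0447 0.106 ]
```

View pics/z.png

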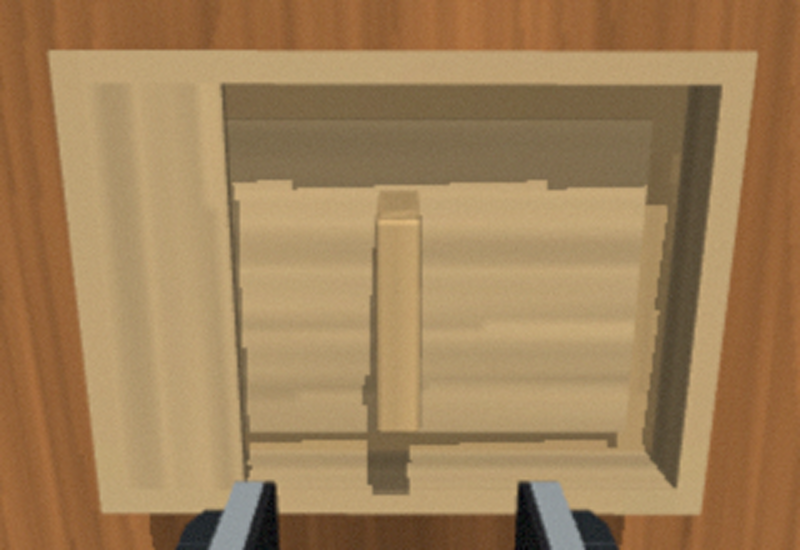

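The panel lies flat on the ledges, square to the case: right end at column ~645, lower edge at row ~433, left end under the board. The dark band along the top is the wall's shadow. Hand in.

```bash
python3 -c "
from bench import *
print(r.hand_in())"
```

```text
the job is handed in; nothing more can be done
None
```

The long cover is closed into the case, and I handed the job in at about 11.7 s; no verdict was reported. I gripped its bar, tilted it 16°, slid the low end in under the top board and lowered the other end flat. I pressed it lightly, let go and backed away upwards.

**Seating:** While still held, the bar was within 1 mm of its seated height and centre, with no measurable tilt. After release, the three cameras put the bar at (0.515, 0.043, 0.104) m. The target was (0.517, 0.045, 0.106) m, so it is within about 3 mm and well inside the limits. The last picture shows the panel square to the case with one end under the board.

**Robot and other items:** After release the gripper was clear of everything, and outside forces were about 1 N. The highest force I saw was about 16 N, while closing on the handle. I never went near the short cover or the pink and yellow look-alikes, though I did not measure the short cover again at the end.

**Checks that disagreed:**
- The first network estimate of the long cover was about 10 mm off the outline fit. The wrist camera confirmed the outline fit, so I used that.
- One outline refit from the scene camera alone and one from the wrist camera failed. I did not use either.

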